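# Plug the parts tote's mouth, then tip the nuts into its pouring corner and hold

### The arm

A 6-joint arm with a two-finger parallel gripper is mounted at the origin on a cart in front of the work surface, level with it; the furniture and walls round the work are solid. World frame = base frame: x ahead of the robot, y to its left, z up, the work surface at z = 0. Lengths are in m, angles in degrees, forces in N, time in s.
With the tool pointing down it reaches from about 0.3 to 0.75 m from the base axis. Payload 8.5 kg.
Tool frame: the origin (TCP) lies at the very end of the fingers, on their centre line; the grasp point (between the pads) lies 19 mm behind it; z points along the fingers, y is the line along which they close (so a half turn about z gives the same grasp; the last joint's range is limited). The gripper opens to 85 mm and grips with 20 to 120 N. Pads are 22 mm wide; open, the fingers measure 114 mm over their backs; the gripper's body (76 mm by 85 mm) begins 54 mm behind the grasp point. The pads swing forward as they close: fully open they stand 13 mm farther back than shut.
Start: joints at [56.534, 21.807, 74.336, -0, 83.858, -12.336], TCP at [0.198, 0.513, 0.231] pointing down, gripper open.
Joint ranges: [-178.18, 178.18], [-50.72, 133.34], [12.68, 142.11], [-81.47, 261.47], [9.98, 163.14], [-165.26, 165.26]. Speed limits (degrees/s): [136.94, 136.94, 180, 180, 180, 180].

### API

Orientations are given as a 3x3 rotation matrix whose columns are the frame's x, y, z axes.
In Python, from rig import observe, cams, ticket gives the robot as it stands.
- The arm moves only by the tool move_arm, never from a script. Its arguments are lists of equal length, an entry for each row: "jaw": the finger opening in cm, from 0 to 8.54; "dp": the shift along the tool's x, y, z in cm, a list of three; "turn": the turn, a rotation vector about the tool's x, y, z in rad, a list of three. In form: {"jaw": [jaw, ...], "dp": [[tx, ty, tz], ...], "turn": [[wx, wy, wz], ...]}. A call has 1 to 12 rows; each row shifts and turns the commanded pose from where the row before left it, along the tool's axes as they then stand; what a row does not reach is not made up. A row lasts 1/12 s, in which the tool goes at most 41.7 mm and 7.16 degrees, less where a joint would pass 70% of its speed; a pose out of reach is approached as far as the arm can. A call is refused whole if a number of a shift passes 4.17 or a number of a turn 0.125, either way. A call with a gripper value outside its range is refused whole. The fingers move at their own pace and stop on an object; "force" is the grip in N (left out, the last holds). Time passes only in rows, so rows that do not move let the fingers close. It gives the time, the measured TCP pose, the force, the opening and the grip force at its end, in the units of the state.
- observe(): the state, without advancing time (a new reading comes with each control period).
- cams.get_image(name): name is "scene" or "top" or "wrist"; returns (picture, depth): 420x560x3 uint8, red, green, blue; 420x560 float32, m along the optical axis (not along the pixel's ray), 0 where there is no reading.
- cams.calibration(name): a dict with "vertical_fov" (degrees; the focal length in pixels is half the picture's height over the tangent of half this angle, whatever the lens; pixels are square), "cx", "cy" (the principal point, pixels), "k1" (the pictures are not rectified: a ray, as slopes to the right and down, at radius r is drawn at 1 + k1 r^2 times it, then the intrinsics apply), "view" (4x4, takes a point from world to camera coordinates); the wrist camera has in their place "tool_from_camera" (4x4, takes a point from camera to tool coordinates, whose origin is the TCP and whose axes are the flange's). Camera axes: x right, y up, looking along -z (the intrinsics and any distortion apply to the point x, -y, -z); pixel columns grow to the right and rows downward; lengths in m; the calibration is good to about 2 mm. A picture is of the moment at which its call begins: read the wrist's pose just before it. calibration takes no time and is no camera call.
- ticket.close_job(): hands the job in; it is judged then, once.
Trained networks look in the newest picture that a camera, given by its name, has taken for a name from the list of things; names that differ only in an ending like _2 or _b are one class to them, and where a whole thing is asked for, a point or a joint stands for the part that bears it (a point fixed in the world has none). Each returns a list of dicts, best first, with "p" (0 to 1); they miss things now and then, are a little off and sometimes report something else, mostly with a low value. They report only what shows in the picture. A call takes as long as a camera call.
- cams.spot_in(camera, query): "box" ([centre column, centre row, width, height] as shares, 0 to 1, of the picture: columns of its width, rows of its height, round what is visible of it).
- cams.outline_of(camera, query): "mask" (420x560 bool, what is visible of it) and "box" ([centre column, centre row, width, height] as shares, 0 to 1, of the picture: columns of its width, rows of its height, round what is visible of it).
- cams.mark_of(camera, query): "location" ([column, row] as shares, 0 to 1, of the picture: columns of its width, rows of its height: a listed point, or the origin of a listed thing).
The state is a dict: "time_s": time; "q": joint angles; "qvel": joint speeds; "joint_efforts": joint torques, N m; "position": TCP position; "tool_rot": TCP orientation; "ft_force": force on the tool from outside, world axes, zero at the start; "wrist_torque": the same for the moment, N m; "grip_width": finger opening in m; "gripper_force": force on a finger pad.
Only numpy, scipy, OpenCV 4.12 (cv2) and the standard library are available. Lean on these libraries where they do the work, as an engineer would, in place of code of your own. Each camera call takes 0.05 s, during which the arm holds its last target. There are 200 camera calls.

### The job

Close the open pouring mouth of the small grey parts tote by seating the wooden stop block flat and square, right down, in the pocket at the mouth, and let go of it while the tote still stands on the bench. Then lift the tote by its handle bar well clear of the bench (a hand's breadth) and tip it, mouth corner lowest, until all four loose nuts have slid together into that corner. Keep your fingers off the nuts, spill nothing, do not disturb the other things on the bench, and finish while still holding the tote up, still and tilted, with the nuts gathered in the corner and the stop block in place.

Things in the scene. Friction and masses are not known exactly. Their poses are not given: they have to be found in the camera images.
- tote: Grey open tote, 0.3 kg, loose, any yaw. Origin on its underside below the handle's middle; z up, x along its length. Inside x -90..90, y -60..60 mm; floor at z 8, 4 mm walls to z 45. Over it a bar along y on straps at y -67 and 67. At the +x +y corner the end wall is open (y 8..60): the pouring mouth, with the stop's pocket built on outside it out to x 120 mm.
- handle (a point): Middle of the handle bar, on the tote at (0, 0, 85) mm; axes as the tote's. The wooden bar is straight, 140 mm long (y), 14 mm thick (x), 20 mm tall (z 75 to 95 mm): pinch it across its 14 mm, along the tote's x.
- pocket (a point): Middle of the pocket's floor, on the tote at (102.5, 34, 3) mm; axes as the tote's. Pocket 25 (x) x 52 mm (y), open above: its cheeks and outer wall rise to tote z 45, on the inner side only the 5 mm step up to the tote's floor. The seated stop's underside lies on this floor with 2.5 mm play each side in x and 3 mm in y.
- corner (a point): Inner corner at the mouth, at floor height, on the tote at (90, 60, 8) mm: where the nuts are to gather. Axes as the tote's.
- corner_foot (a point): Underside of the tote below that corner, on the tote at (94, 64, 0) mm, for judging how far the tote is clear of the bench.
- stop: Wooden stop block standing upright on the dark cutting mat (top at z = 3 mm), 60 g. Origin: centre of its underside; z up. Lower part 20 (x) x 46 mm (y), 40 high (lowest 3 mm only 17 x 43); on top a grip fin 14 (x) x 34 mm (y) up to 77 mm. In the pocket its x lies along the tote's x, either way round. Fingers that stay above 45 mm on the fin clear the tote.
- nut_0: One of four alike knurled steel nuts lying flat on the tote's floor, 20 mm diameter, 8 mm high with a 13 mm wide collar to 13 mm, 20 g. Origin: centre of its underside; z up. It starts to slide at 11 to 16 degrees of slope; one that rubs along a wall may stop there until the slope along that wall is nearer 25 degrees.
- nut_1: One of four alike knurled steel nuts lying flat on the tote's floor, 20 mm diameter, 8 mm high with a 13 mm wide collar to 13 mm, 20 g. Origin: centre of its underside; z up. It starts to slide at 11 to 16 degrees of slope; one that rubs along a wall may stop there until the slope along that wall is nearer 25 degrees.
- nut_2: One of four alike knurled steel nuts lying flat on the tote's floor, 20 mm diameter, 8 mm high with a 13 mm wide collar to 13 mm, 20 g. Origin: centre of its underside; z up. It starts to slide at 11 to 16 degrees of slope; one that rubs along a wall may stop there until the slope along that wall is nearer 25 degrees.
- nut_3: One of four alike knurled steel nuts lying flat on the tote's floor, 20 mm diameter, 8 mm high with a 13 mm wide collar to 13 mm, 20 g. Origin: centre of its underside; z up. It starts to slide at 11 to 16 degrees of slope; one that rubs along a wall may stop there until the slope along that wall is nearer 25 degrees.
- black_tape: black roll of tape lying flat, 64 x 64 x 19 mm; a bystander to be left alone. Origin: centre of its underside; z up.
- round_tin: small round flat tin, 68 x 68 x 23 mm; a bystander to be left alone. Origin: centre of its underside; z up.
- squeegee: flat hand squeegee, 70 x 100 x 6 mm; a bystander to be left alone. Origin: centre of its underside; z up.
- setter: slim steel punch lying down, 15 x 141 x 14 mm, long way along its y; a bystander to be left alone. Origin: centre of its underside; z up.
- glue_bottle: upright glue bottle with a nozzle, 54 mm wide, 142 mm high; a bystander to be left alone. Origin: centre of its underside; z up.

How it is judged:
By the outcome, as a careful person would: the job done as asked, in the order asked, and still so for the second after the job is handed in, while the arm keeps its last pose, push and grip.
It also fails if it takes over 64 s, if anything falls off the work surface, if the arm or the gripper's body presses on something with over 40 N, if the wrist force passes 120 N, or if a joint passes its speed limit or range.

## Working session

There is one attempt and no reset: what is moved stays moved. The work goes in short steps, Python scripts to look and compute and a tool call to move; the robot and the scene stay as the last step left them, time stands still between calls to the robot, and variables do not carry over. Pictures are saved under pics/ and viewed, at most 10 in all, crops included, and the job is handed in when it is done.

Besides the shell and the picture viewer there is one more tool, called after "Emit:" in YAML: its name, and indented under it one key for each argument. move_arm: Moves the arm, as the interface text tells. Its arguments: {"type":"object","properties":{"jaw":{"type":"array","items":{"type":"number"}},"dp":{"type":"array","items":{"type":"array","items":{"type":"number"}}},"turn":{"type":"array","items":{"type":"array","items":{"type":"number"}}},"force":{"type":"number"}},"required":["jaw","dp","turn"]}

```bash
mkdir -p pics; cat > h.py <<'E'
import numpy as np, cv2
from rig import observe, cams, ticket
def cal(n):
    c=cams.calibration(n); c['f']=210/np.tan(np.radians(c['vertical_fov'])/2); return c
def c2w(n,st=None):
    c=cal(n)
    if n!='wrist': return np.linalg.inv(np.array(c['view']))
    T=np.eye(4); T[:3,:3]=st['tool_rot']; T[:3,3]=st['position']
    return T@np.array(c['tool_from_camera'])
def ray(n,uv):
    c=cal(n); d=(np.atleast_2d(uv).astype(float)-[c['cx'],c['cy']])/c['f']; u=d.copy()
    for _ in range(20): u=d/(1+c['k1']*(u**2).sum(1,keepdims=True))
    return np.c_[u[:,0],-u[:,1],-np.ones(len(u))]
def pts(n,uv,z,st=None):   # depth along optical axis
    M=c2w(n,st); p=ray(n,uv)*np.atleast_1d(z)[:,None]; return p@M[:3,:3].T+M[:3,3]
def onplane(n,uv,h,st=None):
    M=c2w(n,st); d=ray(n,uv)@M[:3,:3].T; o=M[:3,3]; return o+d*((h-o[2])/d[:,2])[:,None]
def proj(n,P,st=None):
    c=cal(n); M=np.linalg.inv(c2w(n,st)); q=np.atleast_2d(P)@M[:3,:3].T+M[:3,3]
    s=np.c_[q[:,0],-q[:,1]]/-q[:,2:]; s=s*(1+c['k1']*(s**2).sum(1,keepdims=True)); return s*c['f']+[c['cx'],c['cy']]
def cloud(n,st=None):
    im,d=cams.get_image(n); v,u=np.mgrid[0:420,0:560]; uv=np.c_[u.ravel(),v.ravel()]
    return im,d,pts(n,uv,d.ravel(),st).reshape(420,560,3)
E
python3 - <<'E'
from h import *
np.set_printoptions(precision=4,suppress=True)
s=observe(); print(s['time_s'],s['tool_rot'],cal('wrist')['tool_from_camera'])
for n in ['top','scene']:
    im,d,P=cloud(n); cv2.imwrite(f'pics/{n}.png',im[:,:,::-1]); print(n,c2w(n)[:3,3])
    for q in ['tote','stop','handle','pocket','corner','nut_0','black_tape','round_tin','squeegee','setter','glue_bottle']:
        if q in('tote','stop'):
            for r in cams.outline_of(n,q)[:1]:
                X=P[r['mask']&(d>0)]; print(q,r['p'],X.min(0),X.max(0),np.median(X,0))
        for r in cams.mark_of(n,q)[:4 if 'nut' in q else 1]:
            uv=np.array(r['location'])*[560,420]; print(q,round(r['p'],2),uv,onplane(n,uv,{'handle':.085,'stop':.003,'nut_0':.008,'corner':.008}.get(q,0))[0])
E
```

```text
0.0 [[-0.9327  0.3605 -0.0008]
 [ 0.3605  0.9327 -0.0012]
 [ 0.0003 -0.0015 -1.    ]] [[ 0.0002  0.9566  0.2913  0.0732]
 [ 1.     -0.0001 -0.0003  0.0002]
 [-0.0003  0.2913 -0.9566 -0.143 ]
 [ 0.      0.      0.      1.    ]]
top [0.375  0.057  1.0803]
tote 0.73 [ 0.4607 -0.3462 -0.0051] [ 0.6386 -0.1026  0.1003] [ 0.5495 -0.2166  0.0087]
tote 0.95 [387.408 228.018] [ 0.546  -0.1993  0.    ]
stop 0.76 [0.5117 0.1707 0.0065] [0.5536 0.2151 0.0835] [0.5281 0.188  0.0666]
stop 0.52 [222.376 233.688] [0.5359 0.2068 0.003 ]
handle 0.62 [401.296 219.198] [ 0.5525 -0.2116  0.085 ]
pocket 0.77 [437.08  223.608] [ 0.5557 -0.3213  0.    ]
corner 0.63 [432.824 208.488] [ 0.5921 -0.3109  0.008 ]
nut_0 0.65 [389.704 225.204] [ 0.5516 -0.2033  0.008 ]
nut_0 0.55 [367.808 202.902] [ 0.6081 -0.1524  0.008 ]
nut_0 0.55 [378.784 233.814] [ 0.5306 -0.1757  0.008 ]
nut_0 0.53 [357.28  236.502] [ 0.5246 -0.123   0.008 ]
black_tape 0.85 [271.376 292.908] [0.3913 0.0876 0.    ]
round_tin 0.3 [334.992 148.68 ] [ 0.7519 -0.0766  0.    ]
squeegee 0.96 [134.008 254.394] [0.4882 0.4202 0.    ]
setter 0.89 [248
[... 318 characters left out ...]
2 0.0834] [0.5275 0.1824 0.0444]
stop 0.57 [234.528 208.908] [0.5342 0.1905 0.003 ]
handle 0.71 [342.328 297.99 ] [ 0.5544 -0.2061  0.085 ]
pocket 0.72 [373.016 362.88 ] [ 0.554  -0.3176  0.    ]
corner 0.76 [386.008 351.12 ] [ 0.5882 -0.3159  0.008 ]
nut_0 0.58 [304.024 298.41 ] [ 0.5242 -0.1314  0.008 ]
nut_0 0.58 [338.296 283.794] [ 0.6106 -0.1431  0.008 ]
nut_0 0.43 [339.808 313.782] [ 0.5651 -0.2025  0.008 ]
black_tape 0.71 [202.608 259.014] [0.39   0.0892 0.    ]
round_tin 0.78 [339.584 231.882] [ 0.7182 -0.0215  0.    ]
squeegee 0.9 [179.2   166.404] [0.4845 0.4375 0.    ]
setter 0.49 [312.592 188.496] [0.7595 0.1447 0.    ]
glue_bottle 0.69 [364.224 243.18 ] [ 0.7455 -0.0832  0.    ]
```

```bash
python3 -c "
import cv2,numpy as np
cv2.imwrite('pics/both.png',cv2.resize(cv2.imread('pics/top.png'),(800,600)))"
```

```text
(no output)
```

View pics/both.png

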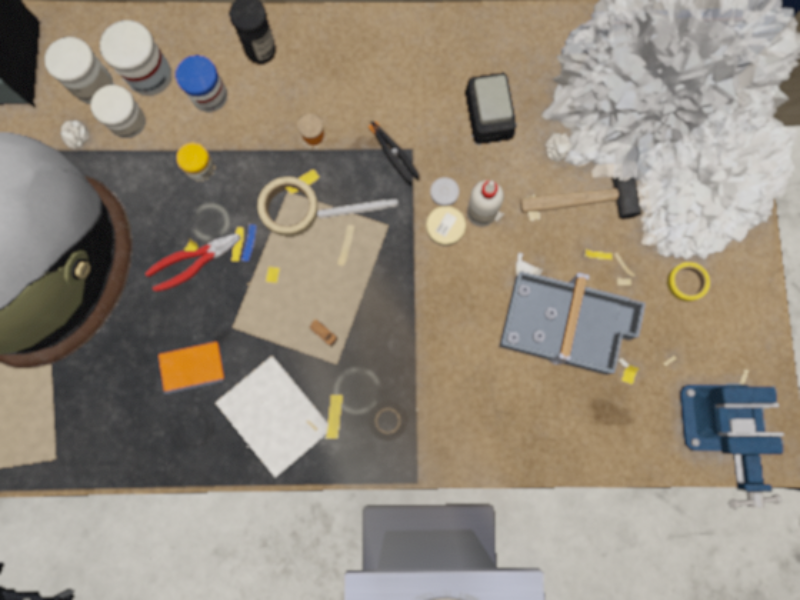

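View pics/scene.png

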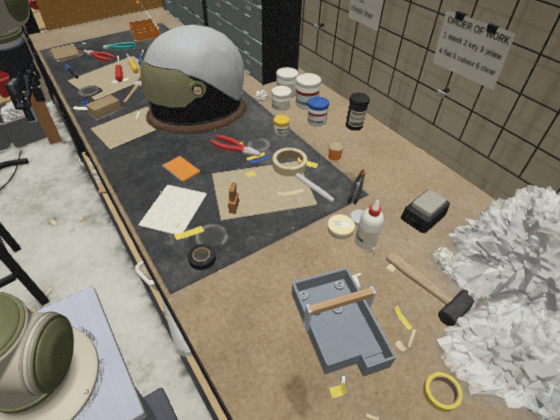

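The top picture shows the tote at about (570,320) in the 800x600 view. Its mouth is at the upper right, (635,315), and the bar runs from (582,278) to (567,355). The stop stands on cardboard at (323,333). Next I'll fit the yaws from depth.

```bash
cat >> h.py <<'E'
from scipy.spatial.transform import Rotation as Ro
from scipy.linalg import logm,expm
def down(yaw):  # tool pointing down, tool y axis (closing) at world angle yaw (deg)
    a=np.radians(yaw); y=np.array([np.cos(a),np.sin(a),0]); z=np.array([0,0,-1.]); return np.c_[np.cross(y,z),y,z]
def step(p,R,N=None,frm=None):
    s=observe(); A=np.eye(4);A[:3,:3],A[:3,3]=(s['tool_rot'],s['position']) if frm is None else frm
    B=np.eye(4);B[:3,:3]=R;B[:3,3]=p; T=np.linalg.inv(A)@B
    w=Ro.from_matrix(T[:3,:3]).as_rotvec()
    n=N or int(np.ceil(max(np.linalg.norm(T[:3,3])/.035,np.linalg.norm(w)/.11,1)))
    T[:3,:3]=Ro.from_rotvec(w).as_matrix(); S=expm(np.real(logm(T))/n)
    print('rows',n,'dp',np.round(S[:3,3]*100,3),'turn',np.round(w/n,4))
def rect(X):
    (c,(a,b),_)=r=cv2.minAreaRect(X[:,:2].astype(np.float32)*1000); q=cv2.boxPoints(r); e=q[1]-q[0]; f=q[2]-q[1]
    l=e if np.linalg.norm(e)>np.linalg.norm(f) else f
    return 'c',np.round(c,1),'size',np.round(sorted((a,b)),1),'longyaw',round(np.degrees(np.arctan2(l[1],l[0]))%180,1)
E
python3 - <<'E'
from h import *
np.set_printoptions(precision=4,suppress=True)
for n in ['top','scene']:
    im,d,P=cloud(n)
    def near(c,r,z0,z1): return P[(d>0)&(np.hypot(P[...,0]-c[0],P[...,1]-c[1])<r)&(P[...,2]>z0)&(P[...,2]<z1)]
    print(n,'bar',*rect(near((.55,-.21),.12,.082,.11)))
    print(n,'fin',*rect(near((.53,.19),.06,.06,.11)), *rect(near((.53,.19),.06,.02,.05)))
    print(n,'tote rim',*rect(near((.55,-.21),.2,.036,.055)))
    hi=P[(d>0)&(P[...,2]>.1)&(P[...,0]>.25)&(P[...,0]<.65)&(abs(P[...,1])<.35)]; print('tall in area',len(hi),hi.min(0) if len(hi) else '',hi.max(0) if len(hi) else '')
# view over the stop
step([.45,.19,.25],down(-30)); step([.45,.19,.25],down(60));print(observe()['q'])
E
```

```text
top bar c [ 547.2 -209. ] size [ 18.1 142.3] longyaw 164.8
top fin c [533.  192.8] size [14.  32.9] longyaw 48.3 c [533.3 193.2] size [20.  46.3] longyaw 48.2
top tote rim c [ 542.6 -221.9] size [142.1 215.1] longyaw 74.3
tall in area 1 [ 0.6099 -0.2306  0.1   ] [ 0.6099 -0.2306  0.1   ]
scene bar c [ 546.7 -210. ] size [ 18.7 139.1] longyaw 164.8
scene fin c [534.2 193. ] size [13.6 34.8] longyaw 49.1 c [533.7 193. ] size [21.2 45.5] longyaw 49.0
scene tote rim c [ 542.9 -221.2] size [139.9 215.8] longyaw 74.4
tall in area 0  
rows 16 dp [-2.801  0.772 -0.117] turn [-0.      0.      0.1079]
rows 12 dp [-3.047 -1.544 -0.156] turn [-0.     -0.      0.0129]
[ 56.5344  21.8062  74.3378   0.0006  83.8574 -12.337 ]
```

```bash
python3 - <<'E'
from h import *
R=observe()['tool_rot']; step([.40,.24,.24],R,12); step([.5335,.193,.17],down(-41.3),20,([.40,.24,.24],np.array(R)))
E
```

```text
rows 12 dp [-2.388 -1.516 -0.072] turn [-0.  0. -0.]Traceback (most recent call last):
  File "<stdin>", line 2, in <module>
  File "h.py", line 29, in step
    s=observe(); A=np.eye(4);A[:3,:3],A[:3,3]=(s['tool_rot'],s['position']) if frm is None else frm
                                      ~^^^^^^
ValueError: could not broadcast input array from shape (3,3) into shape (3,)
```

Emit:
move_arm:
  jaw: [8.5, 8.5, 8.5, 8.5, 8.5, 8.5, 8.5, 8.5, 8.5, 8.5, 8.5, 8.5]
  dp:
    - [-2.39, -1.52, -0.07]
    - [-2.39, -1.52, -0.07]
    - [-2.39, -1.52, -0.07]
    - [-2.39, -1.52, -0.07]
    - [-2.39, -1.52, -0.07]
    - [-2.39, -1.52, -0.07]
    - [-2.39, -1.52, -0.07]
    - [-2.39, -1.52, -0.07]
    - [-2.39, -1.52, -0.07]
    - [-2.39, -1.52, -0.07]
    - [-2.39, -1.52, -0.07]
    - [-2.39, -1.52, -0.07]
  turn:
    - [0, 0, 0]
    - [0, 0, 0]
    - [0, 0, 0]
    - [0, 0, 0]
    - [0, 0, 0]
    - [0, 0, 0]
    - [0, 0, 0]
    - [0, 0, 0]
    - [0, 0, 0]
    - [0, 0, 0]
    - [0, 0, 0]
    - [0, 0, 0]

```text
time_s: 2.5
position: [0.4007, 0.2382, 0.2399]
tool_rot: [[-0.933, 0.361, 0.0], [0.361, 0.933, 0.0], [-0.0, 0.0, -1.0]]
ft_force: [-0.4, -0.0, -0.3]
grip_width: 0.0851
gripper_force: 0.0
```

```bash
python3 - <<'E'
from h import *
s=observe();print(s['position'],s['q']);step([.5335,.193,.17],down(-41.3),18)
E
```

```text
[0.40066301 0.23822795 0.23992026] [ 1.61349159e+01  1.29535314e+01  8.59602390e+01 -3.17145151e-05
  8.10675194e+01 -5.27334998e+01]
rows 18 dp [-0.532  0.742  0.389] turn [ 0.     -0.      0.1068]
```

Emit:
move_arm:
  jaw: [6, 6, 6, 6, 6, 6, 6, 6, 6, 6, 6, 6]
  dp:
    - [-0.53, 0.74, 0.39]
    - [-0.53, 0.74, 0.39]
    - [-0.53, 0.74, 0.39]
    - [-0.53, 0.74, 0.39]
    - [-0.53, 0.74, 0.39]
    - [-0.53, 0.74, 0.39]
    - [-0.53, 0.74, 0.39]
    - [-0.53, 0.74, 0.39]
    - [-0.53, 0.74, 0.39]
    - [-0.53, 0.74, 0.39]
    - [-0.53, 0.74, 0.39]
    - [-0.53, 0.74, 0.39]
  turn:
    - [0, 0, 0.107]
    - [0, 0, 0.107]
    - [0, 0, 0.107]
    - [0, 0, 0.107]
    - [0, 0, 0.107]
    - [0, 0, 0.107]
    - [0, 0, 0.107]
    - [0, 0, 0.107]
    - [0, 0, 0.107]
    - [0, 0, 0.107]
    - [0, 0, 0.107]
    - [0, 0, 0.107]

```text
time_s: 3.5
position: [0.5024, 0.2386, 0.1927]
tool_rot: [[0.087, 0.996, 0.0], [0.996, -0.087, 0.0], [0.0, 0.0, -1.0]]
ft_force: [0.7, -0.5, -0.2]
grip_width: 0.06
gripper_force: 0.0
```

Emit:
move_arm:
  jaw: [6, 6, 6, 6, 6, 6, 6]
  dp:
    - [-0.53, 0.74, 0.39]
    - [-0.53, 0.74, 0.39]
    - [-0.53, 0.74, 0.39]
    - [-0.53, 0.74, 0.39]
    - [-0.53, 0.74, 0.39]
    - [-0.53, 0.74, 0.39]
    - [0, 0, 0]
  turn:
    - [0, 0, 0.107]
    - [0, 0, 0.107]
    - [0, 0, 0.107]
    - [0, 0, 0.107]
    - [0, 0, 0.107]
    - [0, 0, 0.107]
    - [0, 0, 0]

```text
time_s: 4.08
position: [0.5325, 0.1931, 0.1688]
tool_rot: [[0.666, 0.746, -0.001], [0.746, -0.666, -0.001], [-0.001, -0.001, -1.0]]
ft_force: [-0.2, -0.2, 0.6]
grip_width: 0.06
gripper_force: 0.0
```

```bash
python3 - <<'E'
from h import *
s=observe();print(s['position'],s['q'])
im,d,P=cloud('wrist',s); cv2.imwrite('pics/w1.png',im[:,:,::-1])
def near(c,r,z0,z1): return P[(d>0)&(np.hypot(P[...,0]-c[0],P[...,1]-c[1])<r)&(P[...,2]>z0)&(P[...,2]<z1)]
X=near((.533,.193),.05,.06,.1)
print(len(X),np.percentile(X[:,2],[5,50,95]),*rect(X),*rect(near((.533,.193),.05,.073,.1)),*rect(near((.533,.193),.05,.036,.05)))
E
```

```text
[0.53253562 0.19312421 0.16875927] [ 7.97146263e+00  2.64260415e+01  7.75762242e+01 -2.15176559e-02
  7.60676820e+01  4.97527145e+01]
845 [0.06918786 0.07982272 0.08114606] c [536.6 195.4] size [13.3 33.4] longyaw 48.2 c [536.6 195.4] size [13.  33.4] longyaw 48.2 c [536.6 195.2] size [20.  45.6] longyaw 47.7
```

View pics/w1.png

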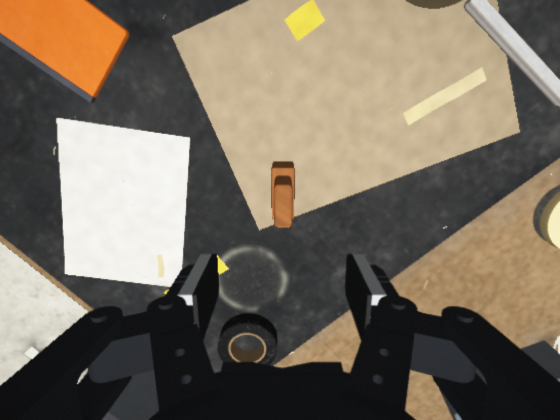

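The wrist view shows the stop upright, with its fin at about (284,205), between the fingers and aligned with the image's vertical axis. Descending.

```bash
python3 - <<'E'
from h import *
step([.535,.1942,.051],down(-41.6),8)
E
```

```text
rows 8 dp [0.026 0.023 1.478] turn [-0.0001  0.0001  0.0004]
```

Emit:
move_arm:
  jaw: [6, 6, 6, 6, 6, 6, 6, 6, 6, 0.8, 0.8, 0.8]
  dp:
    - [0.026, 0.02, 1.48]
    - [0.026, 0.02, 1.48]
    - [0.026, 0.02, 1.48]
    - [0.026, 0.02, 1.48]
    - [0.026, 0.02, 1.48]
    - [0.026, 0.02, 1.48]
    - [0.026, 0.02, 1.48]
    - [0.026, 0.02, 1.42]
    - [0, 0, 0]
    - [0, 0, 0]
    - [0, 0, 0]
    - [0, 0, 0]
  turn:
    - [0, 0, 0]
    - [0, 0, 0]
    - [0, 0, 0]
    - [0, 0, 0]
    - [0, 0, 0]
    - [0, 0, 0]
    - [0, 0, 0]
    - [0, 0, 0]
    - [0, 0, 0]
    - [0, 0, 0]
    - [0, 0, 0]
    - [0, 0, 0]
  force: 30

```text
time_s: 5.13
position: [0.5353, 0.1951, 0.0529]
tool_rot: [[0.662, 0.75, 0.002], [0.75, -0.662, 0.0], [0.002, 0.001, -1.0]]
ft_force: [0.5, -0.0, 0.2]
grip_width: 0.0243
gripper_force: 0.0
```

Emit:
move_arm:
  jaw: [0.8, 0.8, 0.8, 0.8, 0.8, 0.8, 0.8, 0.8, 0.8]
  dp:
    - [0, 0, 0]
    - [0, 0, 0]
    - [0, 0, 0]
    - [0, 0, -0.5]
    - [0, 0, -1]
    - [0, 0, -2]
    - [0, 0, -3]
    - [0, 0, -3]
    - [0, 0, -1.5]
  turn:
    - [0, 0, 0]
    - [0, 0, 0]
    - [0, 0, 0]
    - [0, 0, 0]
    - [0, 0, 0]
    - [0, 0, 0]
    - [0, 0, 0]
    - [0, 0, 0]
    - [0, 0, 0]

```text
time_s: 5.88
position: [0.5357, 0.195, 0.1661]
tool_rot: [[0.662, 0.749, 0.005], [0.749, -0.662, 0.001], [0.004, 0.003, -1.0]]
ft_force: [-0.1, 1.4, -0.2]
grip_width: 0.0136
gripper_force: 29.5
```

```bash
python3 - <<'E'
from h import *
s=observe();print(s['position'],s['grip_width'],s['gripper_force'])
step([.5445,-.289,.20],down(-105.5),24)
step([.5445,-.289,.20],down(-105.5),18)
im,d,P=cloud('wrist',s); cv2.imwrite('pics/w2.png',im[:,:,::-1])
T=np.linalg.inv(np.vstack([np.c_[s['tool_rot'],s['position']],[0,0,0,1]]))
Q=P@T[:3,:3].T+T[:3,3]
m=(d>0)&(abs(Q[...,0])<.05)&(abs(Q[...,1])<.03)&(Q[...,2]>-.04)&(Q[...,2]<.06)
print(m.sum()); 
for a,b in [(-.034,-.02),(0,.015),(.015,.05)]:
    k=m&(Q[...,2]>a)&(Q[...,2]<b); print(a,b,k.sum(),*(rect(Q[k]) if k.sum()>5 else ''))
E
```

```text
[0.53569659 0.19497811 0.16605581] 0.013600455378260708 29.54186260700226
rows 24 dp [-0.614  2.035 -0.14 ] turn [ 0.     -0.0002  0.0466]
rows 18 dp [-0.84   2.707 -0.187] turn [ 0.     -0.0003  0.0621]
7366
-0.034 -0.02 3607 c [ 2.9 -2.4] size [33.6 34.3] longyaw 122.9
0 0.015 1005 c [14.5  0.7] size [18.7 20. ] longyaw 89.9
0.015 0.05 529 c [22.6  0.7] size [ 2.4 19.9] longyaw 89.9
```

View pics/w2.png

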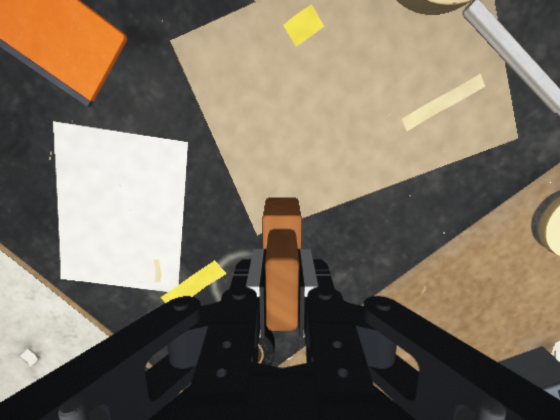

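The stop is held squarely between the fingers at (282,280). Next is a spot beside and above the pocket, to look.

```bash
python3 - <<'E'
from h import *
step([.504,-.304,.18],down(-105.5),23)
E
```

```text
rows 23 dp [-0.845  2.131 -0.051] turn [ 0.0001 -0.0004  0.0486]
```

Emit:
move_arm:
  jaw: [0.8, 0.8, 0.8, 0.8, 0.8, 0.8, 0.8, 0.8, 0.8, 0.8, 0.8, 0.8]
  dp:
    - [-0.85, 2.13, -0.05]
    - [-0.85, 2.13, -0.05]
    - [-0.85, 2.13, -0.05]
    - [-0.85, 2.13, -0.05]
    - [-0.85, 2.13, -0.05]
    - [-0.85, 2.13, -0.05]
    - [-0.85, 2.13, -0.05]
    - [-0.85, 2.13, -0.05]
    - [-0.85, 2.13, -0.05]
    - [-0.85, 2.13, -0.05]
    - [-0.85, 2.13, -0.05]
    - [-0.85, 2.13, -0.05]
  turn:
    - [0, 0, 0.0486]
    - [0, 0, 0.0486]
    - [0, 0, 0.0486]
    - [0, 0, 0.0486]
    - [0, 0, 0.0486]
    - [0, 0, 0.0486]
    - [0, 0, 0.0486]
    - [0, 0, 0.0486]
    - [0, 0, 0.0486]
    - [0, 0, 0.0486]
    - [0, 0, 0.0486]
    - [0, 0, 0.0486]

```text
time_s: 6.93
position: [0.5884, -0.0722, 0.1677]
tool_rot: [[0.966, 0.258, -0.0], [0.258, -0.966, 0.0], [-0.0, -0.0, -1.0]]
ft_force: [0.4, 0.2, -1.2]
grip_width: 0.0137
gripper_force: 29.5
```

Emit:
move_arm:
  jaw: [0.8, 0.8, 0.8, 0.8, 0.8, 0.8, 0.8, 0.8, 0.8, 0.8, 0.8, 0.8]
  dp:
    - [-0.85, 2.13, -0.05]
    - [-0.85, 2.13, -0.05]
    - [-0.85, 2.13, -0.05]
    - [-0.85, 2.13, -0.05]
    - [-0.85, 2.13, -0.05]
    - [-0.85, 2.13, -0.05]
    - [-0.85, 2.13, -0.05]
    - [-0.85, 2.13, -0.05]
    - [-0.85, 2.13, -0.05]
    - [-0.85, 2.13, -0.05]
    - [-0.85, 2.13, -0.05]
    - [0, 0, 0]
  turn:
    - [0, 0, 0.0486]
    - [0, 0, 0.0486]
    - [0, 0, 0.0486]
    - [0, 0, 0.0486]
    - [0, 0, 0.0486]
    - [0, 0, 0.0486]
    - [0, 0, 0.0486]
    - [0, 0, 0.0486]
    - [0, 0, 0.0486]
    - [0, 0, 0.0486]
    - [0, 0, 0.0486]
    - [0, 0, 0]

```text
time_s: 7.93
position: [0.4991, -0.3074, 0.1733]
tool_rot: [[0.962, -0.273, -0.001], [-0.273, -0.962, -0.001], [-0.001, 0.001, -1.0]]
ft_force: [-0.4, 0.2, 0.3]
grip_width: 0.0136
gripper_force: 29.6
```

Emit:
move_arm:
  jaw: [0.8, 0.8]
  dp:
    - [0, 0, 0]
    - [0, 0, 0]
  turn:
    - [0, 0, 0]
    - [0, 0, 0]

```text
time_s: 8.1
position: [0.5012, -0.304, 0.1732]
tool_rot: [[0.964, -0.267, -0.0], [-0.267, -0.964, 0.0], [-0.0, -0.0, -1.0]]
ft_force: [-0.6, 1.3, -1.5]
grip_width: 0.0132
gripper_force: 29.6
```

```bash
python3 - <<'E'
from h import *
np.set_printoptions(precision=4,suppress=True)
s=observe();print(s['position'],s['q'])
im,d,P=cloud('wrist',s); cv2.imwrite('pics/w3.png',im[:,:,::-1])
np.savez('w3.npz',P=P,d=d,R=s['tool_rot'],p=s['position'])
T=np.linalg.inv(np.vstack([np.c_[s['tool_rot'],s['position']],[0,0,0,1]]))
Q=P@T[:3,:3].T+T[:3,3]
m=(d>0)&(abs(Q[...,0])<.05)&(abs(Q[...,1])<.03)
for a,b in [(-.034,-.02),(.005,.015),(.015,.06)]:
    k=m&(Q[...,2]>a)&(Q[...,2]<b); print(a,b,k.sum(),Q[k].min(0) if k.sum() else '',Q[k].max(0) if k.sum() else '')
E
```

```text
[ 0.5012 -0.304   0.1732] [-42.8119  28.0408  73.9105   0.0141  78.0708  62.6705]
-0.034 -0.02 3610 [-0.0163 -0.0204 -0.034 ] [ 0.0185  0.0202 -0.02  ]
0.005 0.015 895 [ 0.0055 -0.0102  0.005 ] [0.0241 0.0099 0.015 ]
0.015 0.06 531 [ 0.0217 -0.0101  0.0151] [0.0242 0.0099 0.0455]
```

View pics/w3.png

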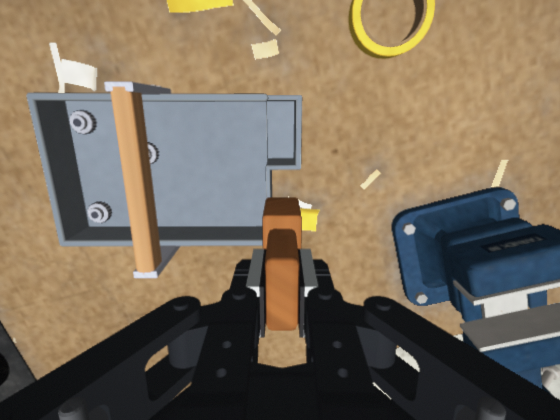

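The held stop is centred at (282,280). The pocket is at about (285,132), its opening empty. I'll fit its rim now.

```bash
python3 - <<'E'
from h import *
np.set_printoptions(precision=1,suppress=True)
D=np.load('w3.npz');P,d=D['P'],D['d']
a=np.radians(-105.5);u=np.array([np.cos(a),np.sin(a)]);v=np.array([-u[1],u[0]])
o=np.array([.547,-.2095])
L=np.stack([(P[...,:2]-o)@u,(P[...,:2]-o)@v,P[...,2]],-1)*1000
ok=(d>0)
def sel(x0,x1,y0,y1,z0,z1): 
    k=ok&(L[...,0]>x0)&(L[...,0]<x1)&(L[...,1]>y0)&(L[...,1]<y1)&(L[...,2]>z0)&(L[...,2]<z1); return L[k]
X=sel(-110,135,-80,80,40,52); print('rim',len(X),np.median(X[:,2]))
def h(X,i,lo,hi): c,e=np.histogram(X[:,i],np.arange(lo,hi+1)); print({int(e[j]):int(c[j]) for j in range(len(c)) if c[j]>2})
h(sel(105,135,15,52,40,52),0,105,135)      # outer wall x (115..119)
h(sel(97,112,50,75,40,52),1,50,75)  # +y cheek
h(sel(97,112,-5,20,40,52),1,-8,20)   # -y cheek
h(sel(-60,60,50,75,40,52),1,50,75); h(sel(20,60,-75,-50,40,52),1,-75,-50); h(sel(-110,-80,-50,50,40,52),0,-110,-80)
h(sel(80,110,-40,0,40,52),0,80,110)
# yaw from outer +y wall
W=sel(-80,110,56,70,40,52); print('yaw err',np.degrees(np.polyfit(W[:,0],W[:,1],1)[0]))
W=sel(-100,-85,-50,50,40,52); print('yaw err',-np.degrees(np.polyfit(W[:,1],W[:,0],1)[0]))
W=sel(112,125,12,56,40,52); print('yaw err',-np.degrees(np.polyfit(W[:,1],W[:,0],1)[0]))
F=sel(90,115,10,58,-6,8);print('floor',F.min(0),F.max(0),np.median(F,0))
B=sel(-30,30,-50,50,85,110);print('bar',np.median(B,0),B.max(0))
E
```

```text
rim 5636 47.13580284857505
{114: 70, 115: 57, 116: 51, 117: 49, 118: 62, 119: 8}
{62: 19, 63: 38, 64: 19, 65: 19}
{6: 18, 7: 22, 8: 23, 9: 33, 10: 11}
{60: 104, 61: 147, 62: 199, 63: 165, 64: 146, 65: 177, 66: 44, 67: 9, 68: 7, 69: 5, 70: 7, 72: 3}
{-63: 41, -62: 22, -61: 38, -60: 57, -59: 74, -58: 102, -57: 19}
{-96: 8, -95: 50, -94: 117, -93: 155, -92: 227, -91: 482, -90: 269, -89: 25}
{89: 21, 90: 21, 91: 20, 92: 20, 93: 20}
yaw err 0.053425415089442034
yaw err 0.19101840708579207
yaw err -0.38865697929527143
floor [90.  10.   0.8] [114.1  57.4   7.9] [102.6  34.1   3.3]
bar [ 2.1  4.1 94.8] [ 7.4 49.7 97.8]
```

```bash
python3 - <<'E'
from h import *
step([.5534,-.3174,.105],down(-105.5),8)
E
```

```text
rows 8 dp [ 0.672 -0.009  0.853] turn [-0.      0.      0.0001]
```

Emit:
move_arm:
  jaw: [0.8, 0.8, 0.8, 0.8, 0.8, 0.8, 0.8, 0.8, 0.8, 0.8]
  dp:
    - [1.34, -0.02, 0]
    - [1.34, -0.02, 0.8]
    - [1.34, -0.02, 1.5]
    - [1.36, -0.01, 1.5]
    - [0, 0, 1.5]
    - [0, 0, 1.0]
    - [0, 0, 0.5]
    - [0, 0, 0]
    - [0, 0, 0]
    - [0, 0, 0]
  turn:
    - [0, 0, 0]
    - [0, 0, 0]
    - [0, 0, 0]
    - [0, 0, 0]
    - [0, 0, 0]
    - [0, 0, 0]
    - [0, 0, 0]
    - [0, 0, 0]
    - [0, 0, 0]
    - [0, 0, 0]

```text
time_s: 8.98
position: [0.5534, -0.3184, 0.1064]
tool_rot: [[0.964, -0.268, 0.001], [-0.268, -0.964, -0.001], [0.002, 0.001, -1.0]]
ft_force: [-0.7, 0.8, -0.4]
grip_width: 0.0132
gripper_force: 29.6
```

```bash
python3 - <<'E'
from h import *
np.set_printoptions(precision=1,suppress=True)
s=observe();print(s['position']*1000 if hasattr(s['position'],'shape') else s['position'])
im,d,P=cloud('wrist',s); cv2.imwrite('pics/w4.png',im[60:360,100:460,::-1].repeat(2,0).repeat(2,1))
T=np.linalg.inv(np.vstack([np.c_[s['tool_rot'],s['position']],[0,0,0,1]]))
Q=(P@T[:3,:3].T+T[:3,3])*1000   # tool x = tote y, tool y = -? 
ok=d>0
def sel(x0,x1,y0,y1,z0,z1):
    k=ok
    for i,(a,b) in enumerate([(x0,x1),(y0,y1),(z0,z1)]): k=k&(Q[...,i]>a)&(Q[...,i]<b)
    return Q[k]
def h(X,i,lo,hi): c,e=np.histogram(X[:,i],np.arange(lo,hi+1)); print({int(e[j]):int(c[j]) for j in range(len(c)) if c[j]>2})
print('rim z',np.median(sel(22,40,-20,20,52,70)[:,2]))
h(sel(24,45,-8,8,54,68),0,15,45) # +y cheek
h(sel(-20,25,5,30,54,68),1,0,30); h(sel(-30,100,5,30,54,68),1,0,30)
print(sel(-60,60,-30,30,54,68).min(0),sel(-60,60,-30,30,54,68).max(0))
S=sel(15,30,-14,14,5,50);print('stop face',S.min(0),S.max(0));h(S,0,15,30);h(S,1,-15,15)
E
```

```text
[ 553.4 -318.4  106.4]
rim z 61.491399463269296
{26: 20, 27: 29, 28: 37, 29: 40, 30: 71}
{10: 10, 11: 32, 12: 31, 13: 90, 14: 85, 15: 76}
{5: 15, 6: 9, 7: 15, 8: 9, 9: 15, 10: 19, 11: 53, 12: 44, 13: 109, 14: 102, 15: 88}
[-17.6 -30.   57. ] [31.5 16.  67.7]
stop face [ 15.1 -10.1   5. ] [24.2  9.8 45.9]
{15: 26, 16: 43, 17: 105, 18: 83, 19: 72, 20: 79, 21: 81, 22: 112, 23: 624, 24: 41}
{-11: 10, -10: 47, -9: 64, -8: 67, -7: 67, -6: 65, -5: 63, -4: 65, -3: 65, -2: 60, -1: 61, 0: 67, 1: 66, 2: 62, 3: 63, 4: 65, 5: 65, 6: 66, 7: 67, 8: 62, 9: 49}
```

View pics/w4.png

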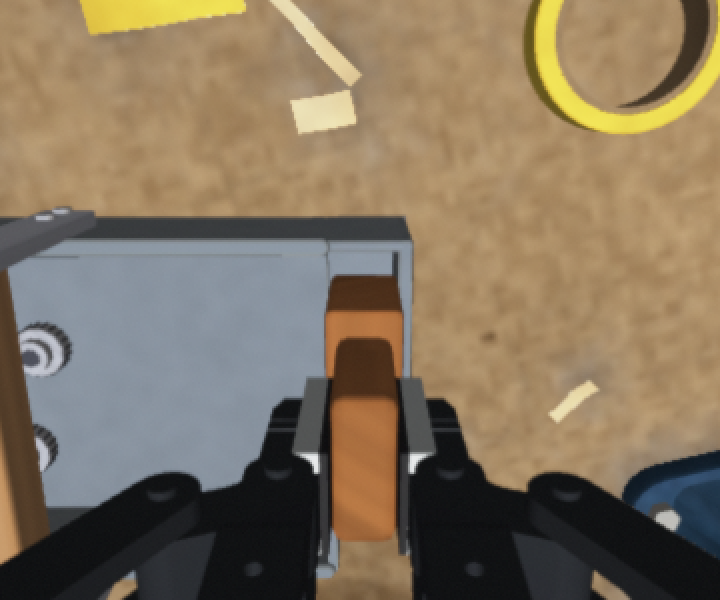

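Hovering over the pocket, the stop is within 0.5 mm of centre in both directions. Its end face is at about (365,275) in the crop, inside the pocket outline (328–405). Lowering.

Emit:
move_arm:
  jaw: [0.8, 0.8, 0.8, 0.8, 0.8, 0.8, 0.8, 0.8, 0.8, 0.8]
  dp:
    - [0, -0.03, 0.4]
    - [0, 0, 0.7]
    - [0, 0, 0.7]
    - [0, 0, 0.7]
    - [0, 0, 0.7]
    - [0, 0, 0.7]
    - [0, 0, 0.6]
    - [0, 0, 0.5]
    - [0, 0, 0]
    - [0, 0, 0]
  turn:
    - [0, 0, 0]
    - [0, 0, 0]
    - [0, 0, 0]
    - [0, 0, 0]
    - [0, 0, 0]
    - [0, 0, 0]
    - [0, 0, 0]
    - [0, 0, 0]
    - [0, 0, 0]
    - [0, 0, 0]

```text
time_s: 9.87
position: [0.5532, -0.3179, 0.055]
tool_rot: [[0.963, -0.268, -0.0], [-0.268, -0.963, 0.0], [-0.0, -0.0, -1.0]]
ft_force: [0.5, 0.0, -0.2]
grip_width: 0.0137
gripper_force: 29.6
```

Emit:
move_arm:
  jaw: [0.8, 0.8, 0.8, 0.8, 0.8, 0.8]
  dp:
    - [0, 0, 0.1]
    - [0, 0, 0.1]
    - [0, 0, 0.1]
    - [0, 0, 0.1]
    - [0, 0, 0]
    - [0, 0, 0]
  turn:
    - [0, 0, 0]
    - [0, 0, 0]
    - [0, 0, 0]
    - [0, 0, 0]
    - [0, 0, 0]
    - [0, 0, 0]

```text
time_s: 10.37
position: [0.5534, -0.3181, 0.0528]
tool_rot: [[0.964, -0.268, 0.001], [-0.268, -0.964, -0.001], [0.001, 0.001, -1.0]]
ft_force: [-2.7, 1.5, 9.7]
grip_width: 0.0137
gripper_force: 31.0
```

Contact came at the same TCP height as the grasp (0.053), so the stop is seated. Relaxing and releasing.

Emit:
move_arm:
  jaw: [0.8, 0.8, 4, 4, 4, 4, 4, 4, 4, 4, 4, 4]
  dp:
    - [0, 0, -0.1]
    - [0, 0, 0]
    - [0, 0, 0]
    - [0, 0, 0]
    - [0, 0, 0]
    - [0, 0, -0.7]
    - [0, 0, -1.5]
    - [0, 0, -3]
    - [0, 0, -3]
    - [0, 0, -3]
    - [0, 0, 0]
    - [0, 0, 0]
  turn:
    - [0, 0, 0]
    - [0, 0, 0]
    - [0, 0, 0]
    - [0, 0, 0]
    - [0, 0, 0]
    - [0, 0, 0]
    - [0, 0, 0]
    - [0, 0, 0]
    - [0, 0, 0]
    - [0, 0, 0]
    - [0, 0, 0]
    - [0, 0, 0]

```text
time_s: 11.37
position: [0.5536, -0.3183, 0.1663]
tool_rot: [[0.964, -0.268, 0.003], [-0.268, -0.964, -0.003], [0.003, 0.002, -1.0]]
ft_force: [0.2, -0.4, -0.9]
grip_width: 0.0398
gripper_force: 0.0
```

```bash
python3 - <<'E'
from h import *
np.set_printoptions(precision=1,suppress=True)
s=observe();print(s['position'])
im,d,P=cloud('wrist',s); cv2.imwrite('pics/w5.png',im[:,:,::-1])
a=np.radians(-105.5);u=np.array([np.cos(a),np.sin(a)]);v=np.array([-u[1],u[0]])
o=np.array([.547,-.2095])
L=np.stack([(P[...,:2]-o)@u,(P[...,:2]-o)@v,P[...,2]],-1)*1000
def sel(x0,x1,y0,y1,z0,z1): 
    k=(d>0)&(L[...,0]>x0)&(L[...,0]<x1)&(L[...,1]>y0)&(L[...,1]<y1)&(L[...,2]>z0)&(L[...,2]<z1); return L[k]
F=sel(85,120,0,75,70,95);print('fin top',len(F),F.min(0),F.max(0),np.median(F,0),*rect(F/1000))
S=sel(92,112,50,60,36,48);print('shoulder',np.median(S,0),S.min(0),S.max(0))
C=sel(112,125,10,75,40,52);print('rim z',np.median(C,0),C.max(0),C.min(0))
for n in ['top']:
    im,d,P=cloud(n)
    m=(d>0)&(np.hypot(P[...,0]-.547,P[...,1]+.2095)<.09)&(P[...,2]>.082)&(P[...,2]<.11); print(n,'bar',*rect(P[m]))
    L=P; m=(d>0)&(np.hypot(P[...,0]-.553,P[...,1]+.3175)<.03)&(P[...,2]>.06); print('fin',*rect(P[m]),np.median(P[m],0)*1000)
E
```

```text
[ 0.6 -0.3  0.2]
fin top 828 [95.8 19.9 70. ] [109.5  53.4  82.4] [102.7  38.2  79.8] c [102.6  36.6] size [13.7 33.6] longyaw 90.2
shoulder [102.7  56.1  42.9] [93.3 50.2 36.1] [112.   59.4  47.1]
rim z [116.2  38.2  44.9] [119.2  66.2  47.1] [112.   10.   40.6]
top bar c [ 546.8 -209. ] size [ 17.8 141.1] longyaw 165.0
fin c [ 553.8 -313. ] size [50.7 59.4] longyaw 167.4 [ 549.2 -312.1  461. ]
```

View pics/w5.png

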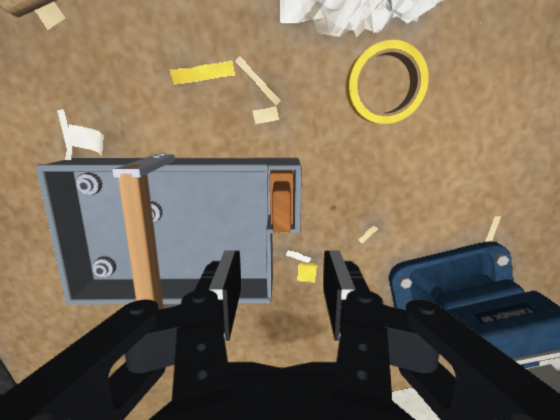

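The stop sits square in the pocket (fin at about (282,200), yaw error 0.2°), with its top at the right height. Next is the handle.

```bash
python3 - <<'E'
from h import *
step([.5475,-.2095,.166],down(-105.3),5)
E
```

```text
rows 5 dp [-0.678 -2.057 -0.05 ] turn [-0.0001  0.0003 -0.0008]
```

Emit:
move_arm:
  jaw: [5, 5, 5, 5, 5, 5, 5, 5, 5, 5, 5, 5]
  dp:
    - [-0.68, -2.06, 0]
    - [-0.68, -2.06, 0]
    - [-0.68, -2.06, 0]
    - [-0.68, -2.06, 0]
    - [-0.68, -2.06, 0]
    - [0, 0, 1]
    - [0, 0, 2]
    - [0, 0, 2]
    - [0, 0, 2]
    - [0, 0, 2]
    - [0, 0, 1]
    - [0, 0, 0]
  turn:
    - [0, 0, 0]
    - [0, 0, 0]
    - [0, 0, 0]
    - [0, 0, 0]
    - [0, 0, 0]
    - [0, 0, 0]
    - [0, 0, 0]
    - [0, 0, 0]
    - [0, 0, 0]
    - [0, 0, 0]
    - [0, 0, 0]
    - [0, 0, 0]
  force: 110

```text
time_s: 12.47
position: [0.5466, -0.2091, 0.0611]
tool_rot: [[0.963, -0.268, -0.005], [-0.268, -0.963, 0.003], [-0.006, -0.002, -1.0]]
ft_force: [-0.5, 0.0, 0.2]
grip_width: 0.0499
gripper_force: 0.0
```

```bash
python3 - <<'E'
from h import *
step([.5475,-.2095,.066],down(-105.3),1)
s=observe();im,d,P=cloud('wrist',s); cv2.imwrite('pics/w6.png',im[:,:,::-1]); print(s['ft_force'])
E
```

```text
rows 1 dp [ 0.092  0.01  -0.49 ] turn [-0.0017  0.0058 -0.0043]
[-0.52017897  0.04626407  0.1750432 ]
```

View pics/w6.png

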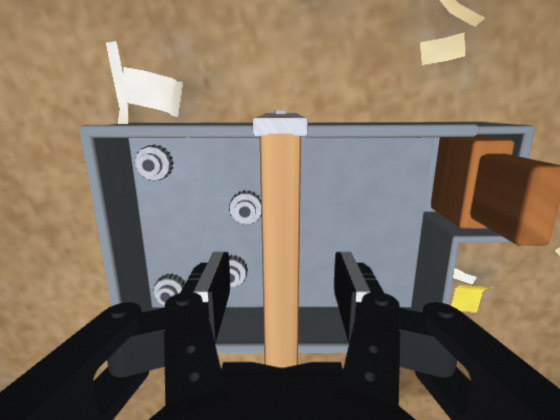

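The bar is at column 281, centred between the fingers, and all four nuts lie well below the fingertips. Closing and lifting.

Emit:
move_arm:
  jaw: [0.8, 0.8, 0.8, 0.8, 0.8, 0.8, 0.8, 0.8, 0.8]
  dp:
    - [0, 0, -0.2]
    - [0, 0, 0]
    - [0, 0, 0]
    - [0, 0, 0]
    - [0, 0, 0]
    - [0, 0, 0]
    - [0, 0, 0]
    - [0, 0, 0]
    - [0, 0, 0]
  turn:
    - [0, 0, 0]
    - [0, 0, 0]
    - [0, 0, 0]
    - [0, 0, 0]
    - [0, 0, 0]
    - [0, 0, 0]
    - [0, 0, 0]
    - [0, 0, 0]
    - [0, 0, 0]
  force: 110

```text
time_s: 13.27
position: [0.5485, -0.21, 0.0677]
tool_rot: [[0.964, -0.268, 0.002], [-0.268, -0.964, -0.002], [0.003, 0.001, -1.0]]
ft_force: [-0.7, 0.3, 6.6]
grip_width: 0.0122
gripper_force: 107.9
```

Emit:
move_arm:
  jaw: [0.8, 0.8, 0.8, 0.8, 0.8, 0.8, 0.8, 0.8, 0.8, 0.8, 0.8, 0.8]
  dp:
    - [0, 0, -0.2]
    - [0, 0, -0.5]
    - [0, 0, -1]
    - [0, 0, -1.5]
    - [0, 0, -1.8]
    - [0, 0, -2]
    - [0, 0, -2]
    - [0, 0, -2]
    - [0, 0, -2]
    - [0, 0, -2]
    - [0, 0, -1.5]
    - [0, 0, -0.5]
  turn:
    - [0, 0, 0]
    - [0, 0, 0]
    - [0, 0, 0]
    - [0, 0, 0]
    - [0, 0, 0]
    - [0, 0, 0]
    - [0, 0, 0]
    - [0, 0, 0]
    - [0, 0, 0]
    - [0, 0, 0]
    - [0, 0, 0]
    - [0, 0, 0]

```text
time_s: 14.27
position: [0.5484, -0.2098, 0.2393]
tool_rot: [[0.964, -0.268, 0.004], [-0.268, -0.964, -0.002], [0.004, 0.001, -1.0]]
ft_force: [-0.3, 0.4, -3.6]
grip_width: 0.0122
gripper_force: 107.5
```

```bash
python3 - <<'E'
from h import *
step([.42,-.14,.33],down(-79),12); print(observe()['q'])
E
```

```text
rows 12 dp [-1.111 -0.522 -0.758] turn [ 0.0002 -0.0003 -0.0386]
[-3.24781493e+01  2.51857547e+01  6.74949210e+01  1.72274100e-03
  8.70703778e+01  7.30425441e+01]
```

Emit:
move_arm:
  jaw: [0.8, 0.8, 0.8, 0.8, 0.8, 0.8, 0.8, 0.8, 0.8, 0.8, 0.8, 0.8]
  dp:
    - [-0.5, -0.3, -0.4]
    - [-1.1, -0.5, -0.75]
    - [-1.1, -0.5, -0.75]
    - [-1.1, -0.5, -0.75]
    - [-1.1, -0.5, -0.75]
    - [-1.1, -0.5, -0.75]
    - [-1.1, -0.5, -0.75]
    - [-1.1, -0.5, -0.75]
    - [-1.1, -0.5, -0.75]
    - [-1.1, -0.5, -0.75]
    - [-1.1, -0.5, -0.75]
    - [-0.5, -0.3, -0.4]
  turn:
    - [0, 0, -0.02]
    - [0, 0, -0.04]
    - [0, 0, -0.04]
    - [0, 0, -0.04]
    - [0, 0, -0.04]
    - [0, 0, -0.04]
    - [0, 0, -0.04]
    - [0, 0, -0.04]
    - [0, 0, -0.04]
    - [0, 0, -0.04]
    - [0, 0, -0.04]
    - [0, 0, -0.02]

```text
time_s: 15.27
position: [0.4317, -0.145, 0.3194]
tool_rot: [[0.985, 0.171, -0.001], [0.171, -0.985, 0.001], [-0.001, -0.001, -1.0]]
ft_force: [0.9, -0.9, -3.8]
grip_width: 0.0124
gripper_force: 107.5
```

```bash
python3 - <<'E'
from h import *
s=observe(); print(s['q'],s['position'],s['wrist_torque'])
E
```

```text
[-3.35165556e+01  9.03155143e+00  7.78345783e+01 -3.92147974e-03
  9.31926167e+01  4.66401699e+01] [ 0.43167354 -0.14498546  0.31937314] [ 0.04837812  0.00801672 -0.0166993 ]
```

Emit:
move_arm:
  jaw: [0.8, 0.8, 0.8, 0.8, 0.8, 0.8, 0.8, 0.8, 0.8, 0.8, 0.8, 0.8]
  dp:
    - [0, 0, 0]
    - [0, 0, 0]
    - [0, 0, 0]
    - [0, 0, 0]
    - [0, 0, 0]
    - [0, 0, 0]
    - [0, 0, 0]
    - [0, 0, 0]
    - [0, 0, 0]
    - [0, 0, 0]
    - [0, 0, 0]
    - [0, 0, 0]
  turn:
    - [0.01, -0.01, 0]
    - [0.02, -0.02, 0]
    - [0.02, -0.02, 0]
    - [0.02, -0.02, 0]
    - [0.02, -0.02, 0]
    - [0.02, -0.02, 0]
    - [0.02, -0.02, 0]
    - [0.02, -0.02, 0]
    - [0.02, -0.02, 0]
    - [0.02, -0.02, 0]
    - [0.02, -0.02, 0]
    - [0.02, -0.02, 0]

```text
time_s: 16.27
position: [0.4337, -0.1461, 0.3182]
tool_rot: [[0.955, 0.137, -0.263], [0.189, -0.964, 0.186], [-0.228, -0.228, -0.947]]
ft_force: [0.0, 0.0, -4.3]
grip_width: 0.0119
gripper_force: 107.5
```

```bash
python3 - <<'E'
from h import *
s=observe(); print(s['q'],s['position'],s['wrist_torque'])
im,d,P=cloud('wrist',s); cv2.imwrite('pics/w7.png',im[:,:,::-1])
E
```

```text
[-33.7844689   18.1747975   67.85318347   0.53579313 112.76568537
  46.69891912] [ 0.43365674 -0.14609332  0.3181898 ] [-0.1928942  -0.36912659 -0.0429317 ]
```

View pics/w7.png

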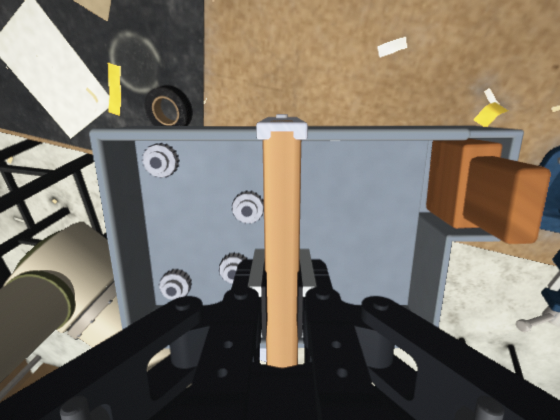

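The tilt is at about 19°. The tote is firm in the hand, the stop (465,185) is in place, and the nuts are just starting to slide. I'll tilt further.

Emit:
move_arm:
  jaw: [0.8, 0.8, 0.8, 0.8, 0.8, 0.8, 0.8, 0.8, 0.8, 0.8, 0.8, 0.8]
  dp:
    - [0, 0, 0]
    - [0, 0, 0]
    - [0, 0, 0]
    - [0, 0, 0]
    - [0, 0, 0]
    - [0, 0, 0]
    - [0, 0, 0]
    - [0, 0, 0]
    - [0, 0, 0]
    - [0, 0, 0]
    - [0, 0, 0]
    - [0, 0, 0]
  turn:
    - [0.02, -0.02, 0]
    - [0.025, -0.025, 0]
    - [0.025, -0.025, 0]
    - [0.025, -0.025, 0]
    - [0.025, -0.025, 0]
    - [0.025, -0.025, 0]
    - [0.025, -0.025, 0]
    - [0.025, -0.025, 0]
    - [0.025, -0.025, 0]
    - [0.025, -0.025, 0]
    - [0.025, -0.025, 0]
    - [0.02, -0.02, 0]

```text
time_s: 17.32
position: [0.4337, -0.1462, 0.3182]
tool_rot: [[0.836, 0.018, -0.548], [0.274, -0.88, 0.389], [-0.476, -0.475, -0.74]]
ft_force: [0.0, -0.1, -4.5]
grip_width: 0.0121
gripper_force: 107.8
```

Emit:
move_arm:
  jaw: [0.8, 0.8, 0.8, 0.8, 0.8, 0.8, 0.8, 0.8, 0.8, 0.8, 0.8, 0.8]
  dp:
    - [0, 0, 0]
    - [0, 0, 0]
    - [0, 0, 0]
    - [0, 0, 0]
    - [0, 0, 0]
    - [0, 0, 0]
    - [0, 0, 0]
    - [0, 0, 0]
    - [0, 0, 0]
    - [0, 0, 0]
    - [0, 0, 0]
    - [0, 0, 0]
  turn:
    - [0.01, -0.01, 0]
    - [0, 0, 0]
    - [0, 0, 0]
    - [0, 0, 0]
    - [0, 0, 0]
    - [0, 0, 0]
    - [0, 0, 0]
    - [0, 0, 0]
    - [0, 0, 0]
    - [0, 0, 0]
    - [0, 0, 0]
    - [0, 0, 0]

```text
time_s: 18.32
position: [0.4331, -0.1459, 0.3192]
tool_rot: [[0.831, 0.014, -0.556], [0.278, -0.876, 0.394], [-0.482, -0.482, -0.732]]
ft_force: [-0.4, -0.3, -4.0]
grip_width: 0.012
gripper_force: 107.8
```

```bash
python3 - <<'E'
from h import *
s=observe(); print(s['q'],s['position'],np.degrees(np.arcsin(np.array(s['tool_rot'])[2])))
im,d,P=cloud('wrist',s); cv2.imwrite('pics/w8.png',im[:,:,::-1])
R=np.array(s['tool_rot']); print('foot',np.array(s['position'])+R@[.064,.094,.066])
E
```

```text
[-34.02374219  29.18900425  58.9072752    1.2425086  134.83599691
  46.8219913 ] [ 0.43311148 -0.14585093  0.31921907] [-28.79998332 -28.80093471 -47.05370763]
foot [ 0.45088804 -0.18444093  0.19478914]
```

View pics/w8.png

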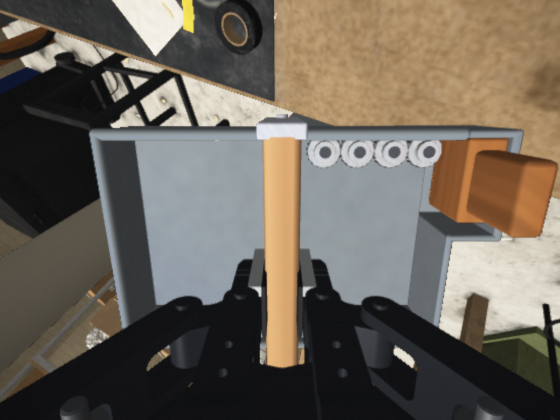

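All four nuts have slid into the mouth corner, but they lie in a row along the +y wall, columns 323–425 at row 152. The stop is in place. I'll check the positions numerically, then rock the tote to bunch them tighter.

```bash
cat > nuts.py <<'E'
from h import *
np.set_printoptions(precision=1,suppress=True)
def nuts():
    s=observe(); im,d=cams.get_image('wrist'); T=np.array(cal('wrist')['tool_from_camera'])
    for r in cams.mark_of('wrist','nut_0')[:6]:
        uv=np.array(r['location'])*[560,420]; g=ray('wrist',uv)@T[:3,:3].T; o=T[:3,3]
        q=(o+g*((.058-o[2])/g[:,2])[:,None])[0]*1000
        print('p %.2f'%r['p'],'tote x,y',q[[1,0]],'dist corner',np.hypot(90-q[1],60-q[0]))
    for r in cams.outline_of('wrist','stop')[:1]:
        print('stop box',np.array(r['box'])*[560,420,560,420],r['p'])
    print('slopes y,x',np.degrees(np.arcsin(np.array(s['tool_rot'])[2]))[:2],s['time_s'],s['grip_width'])
nuts()
E
python3 nuts.py
```

```text
p 0.96 tote x,y [25.1 50.3] dist corner 65.61787100749316
p 0.95 tote x,y [65.8 49.3] dist corner 26.462556429758546
p 0.78 tote x,y [43.4 49.5] dist corner 47.747080752258064
p 0.56 tote x,y [84.6 50.3] dist corner 11.118795989667925
stop box [494.  188.7 127.5  99.7] 0.55
slopes y,x [-28.8 -28.8] 18.3667 0.012214551282851129
```

Emit:
move_arm:
  jaw: [0.8, 0.8, 0.8, 0.8, 0.8, 0.8, 0.8, 0.8, 0.8, 0.8, 0.8, 0.8]
  dp:
    - [0, 0, 0]
    - [0, 0, 0]
    - [0, 0, 0]
    - [0, 0, 0]
    - [0, 0, 0]
    - [0, 0, 0]
    - [0, 0, 0]
    - [0, 0, 0]
    - [0, 0, 0]
    - [0, 0, 0]
    - [0, 0, 0]
    - [0, 0, 0]
  turn:
    - [0, 0.03, 0]
    - [0, 0.06, 0]
    - [0, 0.07, 0]
    - [0, 0.07, 0]
    - [0, 0.07, 0]
    - [0, 0.07, 0]
    - [0, 0.07, 0]
    - [0, 0.07, 0]
    - [0, 0.07, 0]
    - [0, 0.06, 0]
    - [0, 0.04, 0]
    - [0, 0, 0]

```text
time_s: 19.52
position: [0.4321, -0.1458, 0.3197]
tool_rot: [[0.996, 0.012, 0.093], [-0.034, -0.876, 0.48], [0.087, -0.481, -0.872]]
ft_force: [0.2, -1.3, -3.3]
grip_width: 0.0119
gripper_force: 107.7
```

```bash
python3 nuts.py
```

```text
p 0.94 tote x,y [26.  50.2] dist corner 64.76948811974947
p 0.91 tote x,y [43.7 50.2] dist corner 47.324563124028195
p 0.71 tote x,y [84.2 50.3] dist corner 11.300082178181036
p 0.67 tote x,y [65.3 50. ] dist corner 26.625365482743543
p 0.51 tote x,y [  0.  -45.4] dist corner 138.59928251250466
stop box [492.1 189.6 125.5  97.5] 0.8
slopes y,x [  5.  -28.8] 19.5167 0.011888528957580304
```

Emit:
move_arm:
  jaw: [0.8, 0.8, 0.8, 0.8, 0.8]
  dp:
    - [0, 0, 0]
    - [0, 0, 0]
    - [0, 0, 0]
    - [0, 0, 0]
    - [0, 0, 0]
  turn:
    - [0, 0.05, 0]
    - [0, 0.05, 0]
    - [0, 0.05, 0]
    - [0, 0.0, 0]
    - [0, 0, 0]

```text
time_s: 20.08
position: [0.433, -0.1459, 0.3192]
tool_rot: [[0.972, 0.013, 0.236], [-0.103, -0.876, 0.471], [0.213, -0.482, -0.85]]
ft_force: [-0.3, 0.5, -4.0]
grip_width: 0.012
gripper_force: 107.7
```

```bash
python3 nuts.py
```

```text
p 0.88 tote x,y [43.6 47.8] dist corner 47.9363851299738
p 0.87 tote x,y [83.  49.3] dist corner 12.799624963443081
p 0.72 tote x,y [65.6 48.9] dist corner 26.816553298382495
p 0.71 tote x,y [27.2 48.8] dist corner 63.75943560319643
stop box [491.9 189.5 128.   99.5] 0.96
slopes y,x [ 12.3 -28.8] 20.0833 0.012012873822529087
```

Emit:
move_arm:
  jaw: [0.8, 0.8, 0.8]
  dp:
    - [0, 0, 0]
    - [0, 0, 0]
    - [0, 0, 0]
  turn:
    - [0, 0.04, 0]
    - [0, 0.03, 0]
    - [0, 0, 0]

```text
time_s: 20.48
position: [0.4328, -0.1456, 0.3191]
tool_rot: [[0.952, 0.013, 0.306], [-0.136, -0.876, 0.463], [0.274, -0.482, -0.832]]
ft_force: [-0.7, -0.4, -4.2]
grip_width: 0.0123
gripper_force: 107.7
```

```bash
python3 nuts.py
```

```text
p 0.97 tote x,y [25.5 47. ] dist corner 65.80778148913839
p 0.81 tote x,y [66.8 45.5] dist corner 27.34899979674072
p 0.75 tote x,y [44.6 45.9] dist corner 47.53234755633676
p 0.72 tote x,y [90.2 63.7] dist corner 3.6633566951641177
p 0.58 tote x,y [84.  50.3] dist corner 11.466443748950867
stop box [491.6 188.6 129.3  99.6] 0.76
slopes y,x [ 15.9 -28.8] 20.4833 0.012322306769656071
```

Emit:
move_arm:
  jaw: [0.8, 0.8, 0.8, 0.8]
  dp:
    - [0, 0, 0]
    - [0, 0, 0]
    - [0, 0, 0]
    - [0, 0, 0]
  turn:
    - [0, 0.04, 0]
    - [0, 0.04, 0]
    - [0, 0, 0]
    - [0, 0, 0]

```text
time_s: 20.97
position: [0.433, -0.1459, 0.3193]
tool_rot: [[0.925, 0.013, 0.379], [-0.172, -0.876, 0.45], [0.338, -0.482, -0.808]]
ft_force: [-0.6, 0.5, -2.5]
grip_width: 0.0123
gripper_force: 107.9
```

```bash
python3 nuts.py
```

```text
p 0.97 tote x,y [83.1 16.1] dist corner 44.4685367387564
p 0.64 tote x,y [84.  38.1] dist corner 22.74791587482342
p 0.63 tote x,y [ 80.6 -28.9] dist corner 89.37941613894463
p 0.56 tote x,y [ 76.8 -50.5] dist corner 111.29195134926856
stop box [491.9 189.5 125.8 101.3] 0.85
slopes y,x [ 19.8 -28.8] 20.9667 0.01230876951130873
```

Emit:
move_arm:
  jaw: [0.8, 0.8, 0.8, 0.8, 0.8, 0.8, 0.8, 0.8, 0.8, 0.8, 0.8, 0.8]
  dp:
    - [0, 0, 0]
    - [0, 0, 0]
    - [0, 0, 0]
    - [0, 0, 0]
    - [0, 0, 0]
    - [0, 0, 0]
    - [0, 0, 0]
    - [0, 0, 0]
    - [0, 0, 0]
    - [0, 0, 0]
    - [0, 0, 0]
    - [0, 0, 0]
  turn:
    - [-0.03, -0.04, 0.01]
    - [-0.054, -0.07, 0.019]
    - [-0.06, -0.076, 0.02]
    - [-0.06, -0.076, 0.02]
    - [-0.06, -0.076, 0.02]
    - [-0.06, -0.076, 0.02]
    - [-0.06, -0.076, 0.02]
    - [-0.06, -0.076, 0.02]
    - [-0.06, -0.076, 0.02]
    - [-0.06, -0.076, 0.02]
    - [-0.054, -0.07, 0.019]
    - [-0.03, -0.04, 0.01]

```text
time_s: 22.12
position: [0.4343, -0.1451, 0.3186]
tool_rot: [[0.855, -0.16, -0.493], [-0.208, -0.977, -0.043], [-0.475, 0.139, -0.869]]
ft_force: [0.2, -0.9, -3.8]
grip_width: 0.0124
gripper_force: 108.0
```

```bash
python3 nuts.py
```

```text
p 0.96 tote x,y [82.3 50.2] dist corner 12.484757384784265
p 0.94 tote x,y [82.5 29.8] dist corner 31.101394233742035
p 0.84 tote x,y [75.1 -3.2] dist corner 64.93410592112042
p 0.67 tote x,y [ 74.  -22.4] dist corner 83.94751258589595
stop box [492.6 187.4 131.1  97.2] 0.59
slopes y,x [-28.4   8. ] 22.1167 0.012387866012178958
```

Emit:
move_arm:
  jaw: [0.8, 0.8, 0.8, 0.8]
  dp:
    - [0, 0, 0]
    - [0, 0, 0]
    - [0, 0, 0]
    - [0, 0, 0]
  turn:
    - [-0.03, 0, 0]
    - [-0.03, 0, 0]
    - [0, 0, 0]
    - [0, 0, 0]

```text
time_s: 22.6
position: [0.4331, -0.1458, 0.3196]
tool_rot: [[0.857, -0.133, -0.497], [-0.208, -0.973, -0.098], [-0.471, 0.188, -0.862]]
ft_force: [1.0, -0.6, -3.7]
grip_width: 0.0121
gripper_force: 108.0
```

```bash
python3 nuts.py
```

```text
p 0.95 tote x,y [51.2 33.1] dist corner 47.265810502182795
p 0.91 tote x,y [42.9 50.3] dist corner 48.087112025216335
p 0.90 tote x,y [85.1 29.2] dist corner 31.16489167458684
p 0.73 tote x,y [82.2 50.9] dist corner 11.99800549455247
stop box [492.  189.1 128.2  98.2] 0.75
slopes y,x [-28.1  10.8] 22.6 0.012116460625161259
```

Emit:
move_arm:
  jaw: [0.8, 0.8, 0.8, 0.8, 0.8, 0.8, 0.8, 0.8, 0.8, 0.8, 0.8, 0.8]
  dp:
    - [0, 0, 0]
    - [0, 0, 0]
    - [0, 0, 0]
    - [0, 0, 0]
    - [0, 0, 0]
    - [0, 0, 0]
    - [0, 0, 0]
    - [0, 0, 0]
    - [0, 0, 0]
    - [0, 0, 0]
    - [0, 0, 0]
    - [0, 0, 0]
  turn:
    - [0.03, -0.004, -0.016]
    - [0.05, -0.006, -0.029]
    - [0.055, -0.007, -0.031]
    - [0.055, -0.007, -0.031]
    - [0.055, -0.007, -0.031]
    - [0.055, -0.007, -0.031]
    - [0.055, -0.007, -0.031]
    - [0.055, -0.007, -0.031]
    - [0.055, -0.007, -0.031]
    - [0.055, -0.007, -0.031]
    - [0.05, -0.006, -0.029]
    - [0.03, -0.004, -0.016]

```text
time_s: 23.75
position: [0.4332, -0.1468, 0.319]
tool_rot: [[0.865, -0.137, -0.482], [0.131, -0.866, 0.482], [-0.483, -0.481, -0.732]]
ft_force: [-0.5, 0.1, -4.4]
grip_width: 0.0124
gripper_force: 108.1
```

Emit:
move_arm:
  jaw: [0.8, 0.8, 0.8, 0.8, 0.8, 0.8, 0.8, 0.8]
  dp:
    - [0, 0, 0]
    - [0, 0, 0]
    - [0, 0, 0]
    - [0, 0, 0]
    - [0, 0, 0]
    - [0, 0, 0]
    - [0, 0, 0]
    - [0, 0, 0]
  turn:
    - [0, 0, 0]
    - [0, 0, 0]
    - [0, 0, 0]
    - [0, 0, 0]
    - [0, 0, 0]
    - [0, 0, 0]
    - [0, 0, 0]
    - [0, 0, 0]

```text
time_s: 24.42
position: [0.4331, -0.1457, 0.3193]
tool_rot: [[0.865, -0.136, -0.483], [0.131, -0.868, 0.479], [-0.485, -0.477, -0.733]]
ft_force: [0.5, 0.9, -3.7]
grip_width: 0.0124
gripper_force: 108.1
```

```bash
python3 nuts.py; python3 - <<'E'
from h import *
s=observe(); R=np.array(s['tool_rot']); print('foot',np.array(s['position'])+R@[.064,.094,.066],s['qvel'])
im,d,P=cloud('wrist',s); T=np.linalg.inv(np.vstack([np.c_[R,s['position']],[0,0,0,1]])); Q=(P@T[:3,:3].T+T[:3,3])*1000
L=np.stack([Q[...,1],Q[...,0],66-Q[...,2]],-1)
k=(d>0)&(L[...,0]>85)&(L[...,0]<120)&(L[...,1]>5)&(L[...,1]<70)&(L[...,2]>66)&(L[...,2]<90); F=L[k]; print('fin',*rect(F/1000),np.percentile(F[:,2],[50,98]))
E
```

```text
p 0.76 tote x,y [82.5 51.2] dist corner 11.570406870368698
p 0.64 tote x,y [64.3 51.2] dist corner 27.180270820985175
p 0.61 tote x,y [84.7 30.4] dist corner 30.024546938406008
p 0.56 tote x,y [45.7 49.4] dist corner 45.58347390245006
slopes y,x [-29.  -28.5] 24.4167 0.012419529649338058
foot [ 0.44378669 -0.18745265  0.19497613] [ 0.01107974  0.0595456   0.12646491  0.30764446 -0.04053175  0.11841155]
fin c [104.2  37. ] size [15.3 33.8] longyaw 90.4 [77.92494813 79.85784363]
```

```bash
python3 -c "
from rig import ticket
print(ticket.close_job())"
```

```text
the job is handed in; nothing more can be done
None
```

The job is handed in: the stop is seated square in the pocket, and the tote is held still about 195 mm above the bench, sloping about 29° toward the mouth corner on both axes. All four nuts are within about 50 mm of that corner (measured from the wrist camera).

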